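Gauge a white screw cap to the ratchet's clicks

ROBOT

A 7-joint arm with a two-finger parallel gripper is mounted at the origin on a cart in front of the work surface, level with it; the furniture and walls round the work are solid. World frame = base frame: x ahead of the robot, y to its left, z up, the work surface at z = 0. Lengths are in mm, angles in rad, forces in N, time in s.
With the tool pointing down it reaches from about 400 to 875 mm from the base axis. Payload 19.3 kg.
Tool frame: the origin (TCP) lies at the very end of the fingers, on their centre line; the grasp point (between the pads) lies 19 mm behind it (manip.pinch_z is the distance from the TCP to the grasp point, in mm); z points along the fingers, y is the direction in which the jaws open and shut (so a half turn about z gives the same grasp; the last joint's range is limited). The gripper opens to 85 mm and grips with 20 to 120 N. Pads are 22 mm wide; open, the fingers measure 114 mm over their backs; the gripper's body (76 mm by 85 mm) begins 54 mm behind the grasp point. The pads swing forward as they close: fully open they stand 13 mm farther back than shut.
Start: joints at [1.258, 0.521, -0.036, 1.599, 0.021, 1.021, -0.113], TCP at [150.235, -606.666, 231.291] pointing down, gripper open.
Joint ranges: [-2.91, 2.91], [-0.3, 2.13], [-1.5, 1.42], [0.17, 2.43], [-1.26, 4.41], [0.16, 1.93], [-2.52, 2.52]. Speed limits (rad/s): [1.89, 1.89, 2.39, 2.39, 3.01, 3.01, 3.01].

INTERFACE

Orientations are given as a unit quaternion [w, x, y, z].
In Python, from workcell import manip, cams gives the robot as it stands.
- The arm moves only by the shell command python3 -m creep 'ROWS' [FORCE]. ROWS is JSON, a list of rows, each an object with "angular": the turn, a rotation vector about the world's x, y, z in degrees, a list of three; "linear": the shift along the world's x, y, z in m, a list of three; "hand": the closure, from 0 (fully open) to 1 (shut). A call has 1 to 5 rows; each row shifts and turns the commanded pose from where the row before left it; what a row does not reach is not made up. A row lasts 1/12 s, in which the tool goes at most 41.7 mm and 7.16 degrees, less where a joint would pass 70% of its speed; a pose out of reach is approached as far as the arm can. A call with a gripper value outside its range is refused whole. The fingers move at their own pace and stop on an object; FORCE is the grip in N (left out, the last holds). Time passes only in rows, so rows that do not move let the fingers close. It gives the time, the measured TCP pose, the force and the opening at its end, in the units of the state.
- manip.read_state(): the state, without advancing time (a new reading comes with each control period).
- cams.capture(name): name is "side" or "top" or "wrist"; returns the picture (400x640x3 uint8, red, green, blue); there is no depth.
- cams.camera_params(name): a dict with "mtx" (3x3 intrinsics, pixels), "R" (3x3) and "t" (3): a world point X has camera coordinates R X + t. Camera axes: x right, y down, z forward; pixel columns grow to the right and rows downward; lengths in mm; the calibration is good to about 2 mm. A picture is of the moment at which its call begins: read the wrist's pose just before it. camera_params takes no time and is no camera call; for the wrist camera it gives the pose at the moment of the call.
- manip.close_job(): hands the job in, once; it reports no verdict.
The state is a dict: "t": time; "joint_pos": joint angles; "qvel": joint speeds; "joint_efforts": joint torques, N m; "tcp_pos": TCP position; "eef_rot": TCP orientation; "contact_force": force on the tool from outside, world axes, zero at the start; "moment": the same for the moment, N m; "opening": finger opening in mm.
Only numpy, scipy, OpenCV 4.12 (cv2) and the standard library are available. Lean on these libraries where they do the work, as an engineer would, in place of code of your own. Each camera call takes 0.05 s, during which the arm holds its last target. There are 200 camera calls.

TASK

Stand the white screw cap, barb up, on the little rest of the bench gauge, between its V anvil and its jaw, and let go of it. Then turn the gauge's black knob clockwise, regrasping as needed, until the cap is pressed home into the V and the knob's ratchet gives way; stop after two or three clicks and leave the cap clamped for its reading. Put the cap down gently and leave the other things alone.

Things in the scene. Friction and masses are not known exactly. Their poses are not given: they have to be found in the camera images.
- white_cap_mid (a point): the centre, half-way up, of the one loose white screw cap: a knurled skirt 36 mm across and 17 mm high, with a hose barb 16 mm across standing on it to 34 mm above the underside; 15 g. This point is 17 mm above its underside, on its axis; z points along the barb. It starts upright on the bench
- white_cap: the same white cap; origin at the centre of its underside
- red_cap_mid (a point): bystander: a loose red screw cap of the same shape; centre, half-way up
- loupe_mid (a point): bystander: a black loupe, 39 mm across and 37 mm high; centre, half-way up
- gauge: bench gauge, fixed: steel base 64 (x) by 196 mm (y), 10 mm high; origin under the base, z up. Measuring axis along its y, 35 mm above the bench. From -y to +y: V anvil, rest, round jaw, then (y 12 to 94 mm, x +-28 mm) a grey housing 62 mm high with a blank readout, the black knob on top
- gauge_seat (a point): point on top of the rest, under the axis of a cap fully home in the V; axes as the gauge's; in the gauge frame at (0, -45, 26) mm. Let a cap down with its axis about 4 mm to the +y side of this point, gripped across the gauge's x; turning the knob then pushes it home
- gauge_anvil: the steel V anvil; origin below the seat point on the base plate. The V opens to the gauge's +y, 120 degrees between its faces, which reach 16 mm above the rest and 16 mm (backs 20 mm) to either side in x
- gauge_rest: the aluminium rest that the cap stands on, top 26 mm above the bench, 28 mm (x) by 50 mm (y); origin at the middle of its top, 6 mm to +y of the seat point. On its +y side stands the jaw, a flat disc 18 mm across, centre 9 mm above the rest; at the start its face is 26 to 32 mm from the seat point (not measured): 8 to 14 mm of play for a cap
- gauge_knob (a point): centre, half-way up, of the black ribbed ratchet knob: 32 mm across, from 66 to 94 mm above the bench, vertical axis, in the gauge frame at (0, 55, 80) mm; the point does not turn. Clockwise from above drives the jaw to the anvil, 5.5 mm per radian; turning back opens it; let go, it stays. Running free it takes about 0.05 N m
- gauge_ratchet (a joint): slip of the knob on its spindle, rad: 0 at the start and while the knob drives the jaw, 0.52 more for each click (12 a turn, clockwise). It slips once the cap is pressed home and the knob torque passes about 0.15 N m, then rises and falls between about 0.09 and 0.16 N m, once per click
Not all that is in view belongs to the job. Leave any turquoise look-alike of the white_cap alone.

How it is judged:
By the outcome, as a careful person would: the job done as asked, in the order asked, and still so for the second after the job is handed in, with the robot touching nothing.
It also fails if it takes over 64 s, if anything falls off the work surface, if the arm or the gripper's body presses on something with over 40 N, if the wrist force passes 120 N, or if a joint passes its speed limit or range.

## Working session

There is one attempt and no reset: what is moved stays moved. The work goes in short steps, Python scripts to look and compute and a shell command to move; the robot and the scene stay as the last step left them, time stands still between calls to the robot, and variables do not carry over. Pictures are saved under pics/ and viewed, about 8 in all and at most 12, crops included, and the job is handed in when it is done.

```bash
ls; mkdir -p pics; python3 - <<'E'
from workcell import manip, cams
import cv2
s=manip.read_state();print(s['t'],s['tcp_pos'],s['eef_rot'],s['opening'])
for n in("top","side"):
    im=cams.capture(n);cv2.imwrite(f'pics/{n}0.png',im[:,:,::-1])
    p=cams.camera_params(n);print(n,p)
E
```

```text
pics
0.0 [ 150.13390957 -606.37194762  230.72006059] [-5.47963982e-04  9.92640068e-01  1.21100716e-01 -1.11291138e-04] 85.36844519298195
top {'mtx': array([[516.49470489,   0.        , 320.30468936],
       [  0.        , 516.49470489, 203.25326405],
       [  0.        ,   0.        ,   1.        ]]), 'R': array([[-0.011485  , -0.99949918, -0.0294869 ],
       [-0.9923856 ,  0.01500989, -0.12225186],
       [ 0.12263323,  0.02785832, -0.99206099]]), 't': array([-24.15113539, 470.74047812, 964.70746171])}
side {'mtx': array([[483.53980539,   0.        , 319.04194216],
       [  0.        , 483.53980539, 203.15912777],
       [  0.        ,   0.        ,   1.        ]]), 'R': array([[ 0.98457663, -0.17479355, -0.00748779],
       [-0.10296085, -0.54429278, -0.83255296],
       [ 0.14144934,  0.82048314, -0.55389485]]), 't': array([-484.27896199,  109.38272464,  904.62094727])}
```

View pics/top0.png

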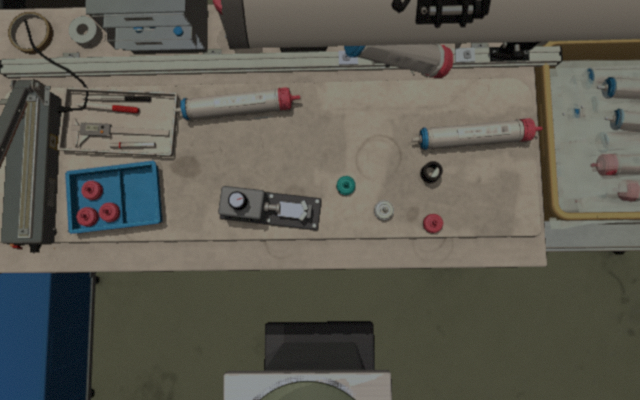

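View pics/side0.png

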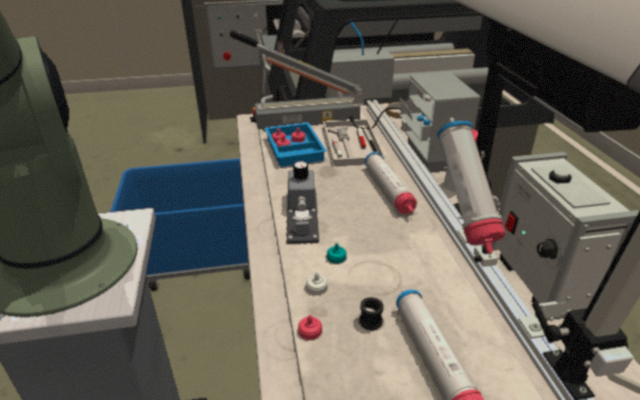

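Top view: white cap at (384,211), teal decoy (346,185), red (433,223), loupe (431,172), gauge from (220,200) to (320,212) with its knob at (237,199). The side view has the white cap at (316,284).

```bash
cat > h.py <<'E'
import numpy as np, cv2
from workcell import manip, cams
from scipy.spatial.transform import Rotation as Ro
def back(p,uv,z):
    R,t,K=p['R'],p['t'],p['mtx']; c=-R.T@t
    d=R.T@np.linalg.inv(K)@np.array([uv[0],uv[1],1.]); return c+d*(z-c[2])/d[2]
def proj(p,X):
    q=p['mtx']@(p['R']@np.array(X,float)+p['t']); return q[:2]/q[2]
def st():
    s=manip.read_state(); R=Ro.from_quat(np.roll(s['eef_rot'],-1)).as_matrix()
    print('t',round(s['t'],2),'tcp',s['tcp_pos'].round(1),'z',R[:,2].round(3),'y',R[:,1].round(3),'yaw_y',round(np.degrees(np.arctan2(R[1,1],R[0,1])),1),'F',np.round(s['contact_force'],1),'M',np.round(s['moment'],2),'op',round(s['opening'],1),'q7',round(s['joint_pos'][6],2))
    return s
E
python3 - <<'E'
from h import *
p=cams.camera_params('top')
for n,uv,z in [('white',(384,211),17),('red',(433,223),17),('teal',(346,185),17),('loupe',(431,172),30),('knob',(237,198),94),('g1',(322,198),10),('g2',(318,229),10),('g3',(219,218),62),('g4',(222,187),62)]: print(n,back(p,uv,z).round(0))
print(back(cams.camera_params('side'),(317,283),17))
s=st(); pw=cams.camera_params('wrist'); print(pw['mtx'][0], (-pw['R'].T@pw['t']).round(1),pw['R'].round(2))
E
```

```text
white [ 455. -153.   17.]
red [ 430. -247.   17.]
teal [507. -81.  17.]
loupe [ 528. -244.   30.]
knob [474. 118.  94.]
g1 [483. -33.  10.]
g2 [422. -25.  10.]
g3 [441. 158.  62.]
g4 [500. 153.  62.]
[ 459.55509898 -162.75246858   17.        ]
t 0.1 tcp [ 150.2 -606.4  230.8] z [-0.     0.001 -1.   ] y [ 0.24  -0.971 -0.001] yaw_y -76.1 F [ 0.8 -0.  -0.1] M [-0.03 -0.01 -0.02] op 85.6 q7 -0.11
[300.34043351   0.         314.61208635] [ 225.8 -587.9  373.3] [[ 0.24 -0.97 -0.  ]
 [-0.92 -0.23  0.3 ]
 [-0.3  -0.07 -0.95]]
```

```bash
R='x'; 
python3 -m creep '[{"linear":[0.0205,0.030,0],"angular":[0,0,4.7],"hand":0},{"linear":[0.0205,0.030,0],"angular":[0,0,4.7],"hand":0},{"linear":[0.0205,0.030,0],"angular":[0,0,4.7],"hand":0},{"linear":[0.0205,0.030,0],"angular":[0,0,4.7],"hand":0},{"linear":[0.0205,0.030,0],"angular":[0,0,4.7],"hand":0}]' 30
python3 -m creep '[{"linear":[0.0205,0.030,0],"angular":[0,0,4.7],"hand":0},{"linear":[0.0205,0.030,0],"angular":[0,0,4.7],"hand":0},{"linear":[0.0205,0.030,0],"angular":[0,0,4.7],"hand":0},{"linear":[0.0205,0.030,0],"angular":[0,0,4.7],"hand":0},{"linear":[0.0205,0.030,0],"angular":[0,0,4.7],"hand":0}]'
python3 -m creep '[{"linear":[0.0205,0.030,-0.015],"angular":[0,0,4.7],"hand":0},{"linear":[0.0205,0.030,-0.015],"angular":[0,0,4.7],"hand":0},{"linear":[0.0205,0.030,-0.015],"angular":[0,0,4.7],"hand":0},{"linear":[0.0205,0.030,-0.015],"angular":[0,0,4.7],"hand":0},{"linear":[0.0205,0.030,-0.015],"angular":[0,0,4.7],"hand":0}]'
python3 -m creep '[{"linear":[0,0,0],"angular":[0,0,0],"hand":0}]'
python3 - <<'E'
from h import *
st();p=cams.camera_params('wrist');im=cams.capture('wrist');cv2.imwrite('pics/w1.png',im[:,:,::-1]);np.savez('w1',**p)
print(proj(p,(457,-157,17)))
E
```

```text
t: 0.52
tcp_pos: [253.3, -455.0, 231.1]
eef_rot: [-0.0, 0.947, 0.323, -0.0]
contact_force: [1.3, -0.9, 0.1]
opening: 85.9
t: 0.93
tcp_pos: [355.8, -305.1, 231.3]
eef_rot: [0.0, 0.861, 0.509, -0.0]
contact_force: [0.5, -0.9, -0.0]
opening: 85.6
t: 1.35
tcp_pos: [458.3, -155.1, 155.6]
eef_rot: [0.0, 0.739, 0.673, 0.0]
contact_force: [1.1, -1.8, 0.4]
opening: 85.4
t: 1.43
tcp_pos: [460.1, -150.3, 154.1]
eef_rot: [-0.002, 0.736, 0.676, 0.001]
contact_force: [-0.2, 1.0, -0.2]
opening: 85.1
t 1.43 tcp [ 460.1 -150.3  154.1] z [-0.001  0.004 -1.   ] y [ 0.996 -0.085 -0.001] yaw_y -4.9 F [-0.2  1.  -0.2] M [0.05 0.07 0.04] op 85.1 q7 -0.16
[312.32250751 194.33802369]
```

View pics/w1.png

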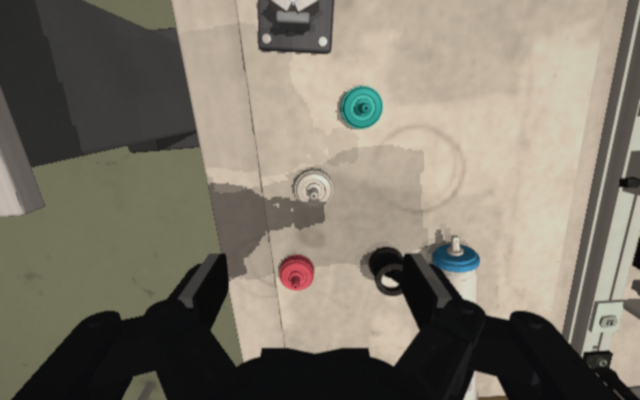

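White cap: skirt centre about (313,187), barb tip about (314,194). The end of the gauge is at the top, around (296,25), and both fingers are in view.

```bash
python3 - <<'E'
from h import *
p=dict(np.load('w1.npz'))
print(back(p,(313,187),8.5),back(p,(314,195),34),back(p,(314,191),17))
im=cv2.imread('pics/w1.png');cr=im[150:225,275:350]
cv2.imwrite('pics/w1c.png',cv2.resize(cr,None,fx=7,fy=7,interpolation=cv2.INTER_CUBIC))
# gauge end corners z=10
for uv in [(259,48),(331,53)]: print(back(p,uv,10))
E
```

```text
[ 458.04862445 -152.00510362    8.5       ] [ 459.0648172  -152.67132165   34.        ] [ 458.91934005 -153.77106228   17.        ]
[422.43075455 -23.36447658  10.        ]
[484.25054335 -32.65680869  10.        ]
```

View pics/w1c.png

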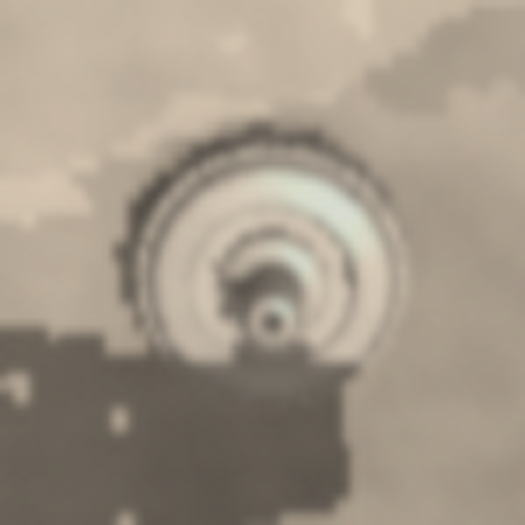

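```bash

python3 -m creep '[{"linear":[-0.0016,-0.0021,-0.035],"angular":[0,0,0],"hand":0.2},{"linear":[0,0,-0.035],"angular":[0,0,0],"hand":0.2},{"linear":[0,0,-0.035],"angular":[0,0,0],"hand":0.2},{"linear":[0,0,-0.030],"angular":[0,0,0],"hand":0.2},{"linear":[0,0,-0.010],"angular":[0,0,0],"hand":0.2}]' 30
python3 -m creep '[{"linear":[0,0,-0.005],"angular":[0,0,0],"hand":0.2},{"linear":[0,0,0],"angular":[0,0,0],"hand":0.2}]'
python3 - <<'E'
from h import *
st();p=cams.camera_params('wrist');im=cams.capture('wrist');cv2.imwrite('pics/w2.png',im[:,:,::-1])
E
```

```text
t: 1.9
tcp_pos: [454.1, -158.9, 8.1]
eef_rot: [-0.002, 0.741, 0.671, -0.001]
contact_force: [-1.2, 0.6, -0.1]
opening: 68.2
t: 2.07
tcp_pos: [456.1, -159.0, 6.4]
eef_rot: [-0.0, 0.741, 0.672, -0.0]
contact_force: [0.0, 1.0, 0.6]
opening: 68.1
t 2.07 tcp [ 456.1 -159.     6.4] z [-0.001 -0.    -1.   ] y [ 0.995 -0.098 -0.001] yaw_y -5.6 F [0.  1.  0.6] M [-0.1  -0.01  0.04] op 68.1 q7 -0.34
```

View pics/w2.png

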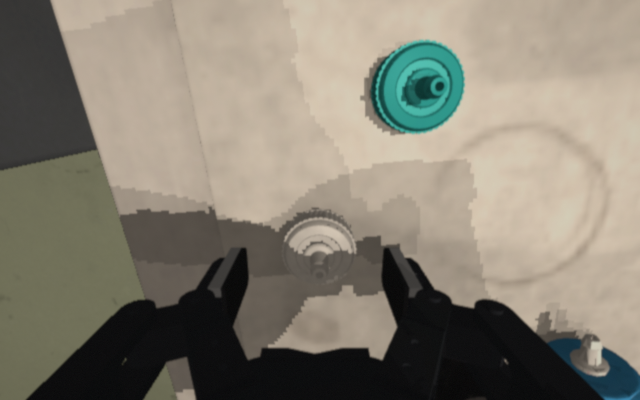

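The cap is between the fingers, with its barb tip at (319,261) and skirt spanning x 285–356.

```bash
python3 - <<'E'
from h import *
p=cams.camera_params('wrist');st()
print(back(p,(319.5,261),34),proj(p,(458.5,-152.4,34)),proj(p,(458.5,-152.4,17)))
print([back(p,(u,246),17).round(1) for u in (285,356)])
E
```

```text
t 2.12 tcp [ 456.6 -159.1    7.2] z [ 0.001 -0.    -1.   ] y [ 0.995 -0.098  0.001] yaw_y -5.6 F [ 0.4 -0.9  0.6] M [ 0.03 -0.   -0.02] op 68.6 q7 -0.34
[ 459.70003558 -147.00672458   34.        ] [317.93398385 272.11262452] [317.54884165 253.51775431]
[array([ 443.1, -146.7,   17. ]), array([ 477.6, -150.2,   17. ])]
```

```bash

python3 -m creep '[{"linear":[0.003,0.0105,-0.002],"angular":[0,0,0],"hand":0.2},{"linear":[0,0,-0.001],"angular":[0,0,0],"hand":0.2},{"linear":[0,0,0],"angular":[0,0,0],"hand":0.2},{"linear":[0,0,0],"angular":[0,0,0],"hand":0.2}]' 30
python3 - <<'E'
from h import *
st();p=cams.camera_params('wrist');im=cams.capture('wrist');cv2.imwrite('pics/w3.png',im[150:350,200:440,::-1].repeat(3,0).repeat(3,1));np.savez('w3',**p)
E
```

```text
t: 2.45
tcp_pos: [459.5, -148.9, 4.3]
eef_rot: [0.001, 0.741, 0.672, 0.0]
contact_force: [-0.5, 0.1, 0.0]
opening: 68.4
t 2.45 tcp [ 459.5 -148.9    4.3] z [ 0.001 -0.001 -1.   ] y [ 0.995 -0.098  0.001] yaw_y -5.6 F [-0.5  0.1  0. ] M [-0.02  0.05  0.01] op 68.4 q7 -0.36
```

View pics/w3.png

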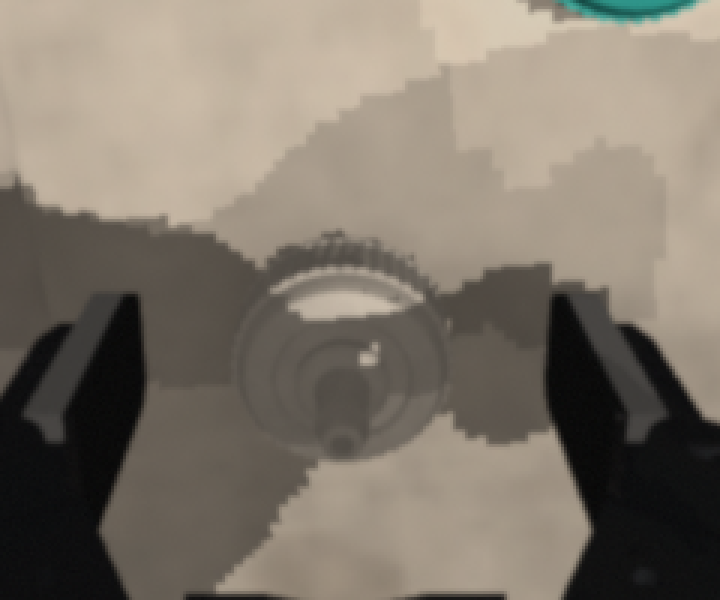

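Barb tip at (314,298) and skirt-top centre at (314,270.5), centred between the pads.

```bash
python3 - <<'E'
from h import *
p=dict(np.load('w3.npz'))
print(back(p,(314,298),34),back(p,(313.7,270.3),17),proj(p,(459.5,-148.9,17)),proj(p,(459.5,-148.9,34)))
E
python3 -m creep '[{"linear":[0,0,0],"angular":[0,0,0],"hand":1},{"linear":[0,0,0],"angular":[0,0,0],"hand":1},{"linear":[0,0,0],"angular":[0,0,0],"hand":1},{"linear":[0,0,0],"angular":[0,0,0],"hand":1},{"linear":[0,0,0],"angular":[0,0,0],"hand":1}]' 30
python3 -m creep '[{"linear":[0,0,0],"angular":[0,0,0],"hand":1},{"linear":[0,0,0],"angular":[0,0,0],"hand":1},{"linear":[0,0,0],"angular":[0,0,0],"hand":1}]'
```

```text
[ 458.62648491 -153.12150907   34.        ] [ 458.82257581 -149.55389679   17.        ] [314.94182909 269.01192572] [315.03004255 289.63428948]
t: 2.92
tcp_pos: [459.1, -148.5, 3.6]
eef_rot: [0.0, 0.741, 0.672, -0.0]
contact_force: [-2.0, -0.3, 9.2]
opening: 34.2
t: 3.17
tcp_pos: [459.1, -148.6, 3.6]
eef_rot: [0.0, 0.741, 0.672, -0.0]
contact_force: [-1.6, -1.0, 8.5]
opening: 34.4
```

```bash

python3 -m creep '[{"linear":[0,0,0.010],"angular":[0,0,0],"hand":1},{"linear":[0,0,0.030],"angular":[0,0,0],"hand":1},{"linear":[0,0,0.040],"angular":[0,0,0],"hand":1},{"linear":[0,0.01,0.035],"angular":[0,0,0],"hand":1},{"linear":[0,0.03,0.02],"angular":[0,0,0],"hand":1}]' 
python3 -m creep '[{"linear":[0,0.035,0.005],"angular":[0,0,0],"hand":1},{"linear":[0,0.035,0.005],"angular":[0,0,0],"hand":1},{"linear":[0,0.035,0],"angular":[0,0,0],"hand":1},{"linear":[0,0.020,0],"angular":[0,0,0],"hand":1},{"linear":[0,0.005,0],"angular":[0,0,0],"hand":1}]' 
python3 -m creep '[{"linear":[0,0,0],"angular":[0,0,0],"hand":1},{"linear":[0,0,0],"angular":[0,0,0],"hand":1},{"linear":[0,0,0],"angular":[0,0,0],"hand":1}]' 
python3 - <<'E'
from h import *
st();p=cams.camera_params('wrist');im=cams.capture('wrist');cv2.imwrite('pics/w4.png',im[:,120:520,::-1].repeat(2,0).repeat(2,1)[:600]);cv2.imwrite('pics/w4raw.png',im[:,:,::-1]);np.savez('w4',**p)
E
```

```text
t: 3.58
tcp_pos: [459.6, -111.0, 141.9]
eef_rot: [0.002, 0.742, 0.67, 0.0]
contact_force: [1.5, -0.7, 1.0]
opening: 34.4
t: 4.0
tcp_pos: [459.0, 25.4, 149.2]
eef_rot: [-0.0, 0.739, 0.673, 0.001]
contact_force: [0.2, -0.4, -0.9]
opening: 34.5
t: 4.25
tcp_pos: [459.1, 20.4, 148.4]
eef_rot: [0.0, 0.741, 0.671, -0.0]
contact_force: [0.0, 0.2, -0.2]
opening: 34.0
t 4.25 tcp [459.1  20.4 148.4] z [-0.    -0.001 -1.   ] y [ 0.995 -0.099 -0.   ] yaw_y -5.7 F [ 0.   0.2 -0.2] M [ 0.03 -0.01 -0.  ] op 34.0 q7 -0.57
```

View pics/w4.png

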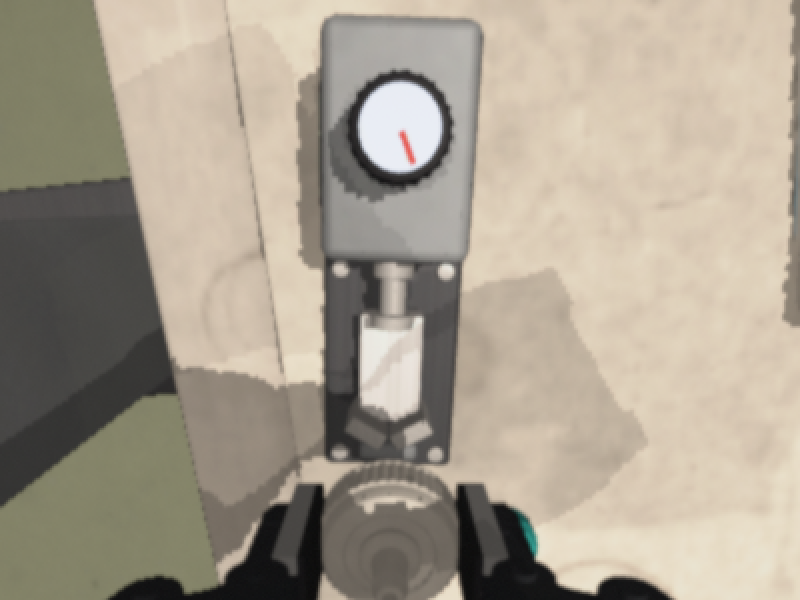

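Gauge square to the image. Crop pixels/2+(120,0) gives the knob disc centre (320.7,61), base end corners (283,230) and (343.5,231), and housing corners (281,9), (360.5,10), (353.5,129), (282.5,129). The cap is upright in the fingers.

```bash
python3 - <<'E'
from h import *
from scipy.optimize import least_squares
p=dict(np.load('w4.npz'))
G=[((0,55,94),(320.7,61)),((-32,-98,10),(283,230)),((32,-98,10),(343.5,231)),((-28,12,62),(282.5,129)),((28,12,62),(353.5,129)),((-28,94,62),(281,9)),((28,94,62),(360.5,10))]
def T(q,P): c,s=np.cos(q[2]),np.sin(q[2]); return np.array([q[0]+c*P[0]-s*P[1],q[1]+s*P[0]+c*P[1],P[2]])
def f(q): return np.concatenate([proj(p,T(q,P))-np.array(u) for P,u in G])
r=least_squares(f,[460,70,-.1]);q=r.x
print(q[:2],np.degrees(q[2]),r.fun.round(1).reshape(-1,2).tolist())
np.save('g.npy',q)
for n,P in [('seat',(0,-45,26)),('cap',(0,-41,26)),('knob',(0,55,80))]:print(n,T(q,P).round(1),'px',proj(p,T(q,P)))
print('restL/R px', proj(p,T(q,(-14,-35,26))),proj(p,T(q,(14,-35,26))), 'anvil apex top',proj(p,T(q,(0,-65.8,42))),'Vtips',proj(p,T(q,(-16,-56.5,42))),proj(p,T(q,(16,-56.5,42))))
for z in(-17,-13):print('jaw top at y',z,proj(p,T(q,(0,z,44))))
# in-hand cap
s=manip.read_state();R=Ro.from_quat(np.roll(s['eef_rot'],-1)).as_matrix();tc=s['tcp_pos']
for d in(-4,-2,0,2):
  c=tc+np.array([0,d,0]); dn=c[2]-3.6
  print(d,[proj(p,(c[0],c[1]+yy,dn+z)).round(1).tolist() for yy,z in((18,17),(18,0),(0,34))])
E
python3 -c "
import cv2;im=cv2.imread('pics/w4raw.png')[220:340,260:370];cv2.imwrite('pics/w4c.png',cv2.resize(im,None,fx=5,fy=5,interpolation=cv2.INTER_CUBIC))"
```

```text
[465.2819709   65.61406487] -7.254862353232373 [[-0.6, 1.6], [-0.4, 5.2], [1.7, 5.7], [-2.5, 0.8], [1.5, 2.8], [-2.1, -5.6], [2.8, -4.1]]
seat [459.6  21.   26. ] px [315.35867029 190.54999304]
cap [460.1  24.9  26. ] px [315.47745018 186.34993268]
knob [472.2 120.2  80. ] px [319.7344843   65.34764563]
restL/R px [300.23987992 179.5832533 ] [331.06310872 180.37568261] anvil apex top [314.76017102 218.07087725] Vtips [296.83799497 207.75615974] [333.22685238 208.6652273 ]
jaw top at y -17 [316.31578373 164.33781114]
jaw top at y -13 [316.4514844  159.57671161]
-4 [[312.0, 243.8], [312.3, 229.4], [315.9, 298.3]]
-2 [[311.6, 240.0], [311.9, 225.9], [315.5, 294.4]]
0 [[311.2, 236.1], [311.5, 222.4], [315.0, 290.5]]
2 [[310.7, 232.3], [311.1, 218.8], [314.5, 286.5]]
```

View pics/w4c.png

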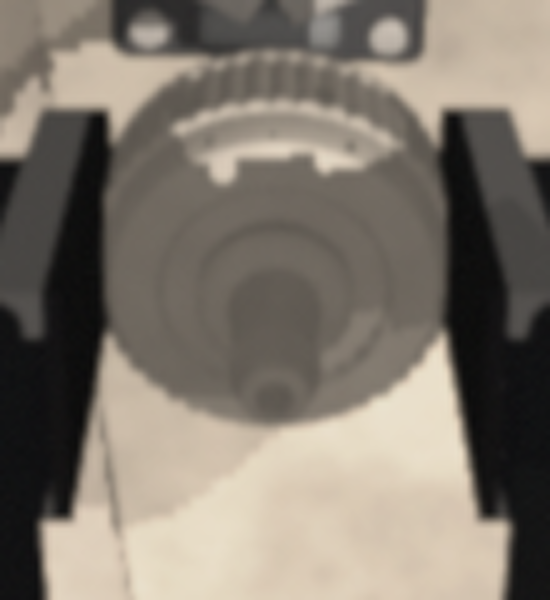

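Skirt sides in the raw picture are at u 280–350, the rims at v≈230 (bottom) and 241 (top), and the barb tip at (314.5,300). The gauge fit leaves a 5 px scale error, so I fit a small hand-eye correction jointly with the top view.

```bash
cat > fit.py <<'E'
from h import *
from scipy.optimize import least_squares
p=dict(np.load('w4.npz'));p3=dict(np.load('w3.npz'));pt=cams.camera_params('top')
G=[((0,55,94),(320.7,61)),((-32,-98,10),(283,230)),((32,-98,10),(343.5,231)),((-28,12,62),(282.5,129)),((28,12,62),(353.5,129)),((-28,94,62),(281,9)),((28,94,62),(360.5,10))]
GT=[((0,55,94),(237,198)),((32,-98,10),(322,198)),((-32,-98,10),(318,229)),((-28,94,62),(219,218)),((28,94,62),(222,187))]
def T(q,P): c,s=np.cos(q[2]),np.sin(q[2]); return np.array([q[0]+c*P[0]-s*P[1],q[1]+s*P[0]+c*P[1],P[2]])
def corr(p,a,t):
    r=Ro.from_rotvec(a).as_matrix();return dict(mtx=p['mtx'],R=r@p['R'],t=r@p['t']+t)
tc=np.array([459.1,20.4,148.4]);tc3=np.array([459.3,-148.8,3.8])
def f(v):
    q=v[:3];w=corr(p,v[3:6]/100,v[6:9]);w3=corr(p3,v[3:6]/100,v[6:9]);d=np.array([v[9],v[10],0]);tp=corr(pt,v[11:14]/100,v[14:17])
    r=[(proj(w,T(q,P))-u)/1.0 for P,u in G]+[(proj(tp,T(q,P))-u)/1.0 for P,u in GT]
    c=tc+d-[0,0,3.6]; r+=[proj(w,c+[0,18,17])-(None or proj(w,c+[0,18,17])*[1,0]-[0,-241]), proj(w,c+[0,18,0])*[0,1]-[0,230],proj(w,c+[0,0,34])-[314.5,300]]
    c3=tc3+d-[0,0,3.8]; r+=[proj(w3,c3+[0,0,34])-[314.2,298],proj(w3,c3+[0,0,17])-[313.7,270.3]]
    return np.concatenate(r+[v[3:6]/1.0,v[6:9]/2,v[11:14]/.5,v[14:17]/2])
r=least_squares(f,np.r_[460,65,-.12,np.zeros(14)],loss='soft_l1');q=r.x[:3];np.save('g.npy',r.x)
if __name__=='__main__':
    print(r.x.round(2),np.degrees(q[2]));print(r.fun.round(1)) if 0 else print(f(r.x)[:34].round(1).reshape(-1,2).tolist())
    for n,P in [('seat',(0,-45,26)),('cap',(0,-41,26)),('knob',(0,55,80))]:print(n,T(q,P).round(1))
E
python3 fit.py
```

```text
[ 4.675e+02  6.709e+01 -1.200e-01  3.200e-01 -1.020e+00  4.400e-01
  3.100e-01 -1.230e+00  1.013e+01  2.800e-01 -7.540e+00 -3.700e-01
  2.300e-01 -1.800e-01  4.000e-01  4.800e-01  9.400e-01] -6.717207935508351
[[-0.3, 2.9], [0.6, 0.6], [0.7, 0.7], [-0.9, -0.9], [0.1, 0.8], [-0.5, -2.0], [0.6, -0.6], [-0.4, 2.5], [1.7, -0.3], [2.3, 1.1], [-1.6, -2.5], [-0.8, -1.0], [0.0, 2.8], [0.0, 0.2], [0.1, -6.0], [-0.1, -5.1], [0.1, 3.2]]
seat [462.2  22.4  26. ]
cap [462.7  26.4  26. ]
knob [473.9 121.7  80. ]
```

```bash
python3 - <<'E'
from h import *
p=dict(np.load('w4.npz'))
y=np.array([.995,-.099,0]);x=np.array([.099,.995,0]);tc=np.array([459.1,20.4,148.4])
for o in(17.2,18): print(o,[proj(p,tc+s*o*y+11*x+[0,0,dz]).round(1).tolist() for s in(-1,1) for dz in (0,3)], (p['R']@(tc+11*x)+p['t'])[2])
v=np.load('g.npy')
print(p['mtx'])
E
```

```text
17.2 [[281.9, 237.5], [281.3, 240.0], [348.1, 237.4], [348.7, 239.9]] 156.00849137483874
18 [[280.3, 237.5], [279.7, 240.0], [349.6, 237.4], [350.3, 239.9]] 156.00849137483874
[[300.34043351   0.         314.61208635]
 [  0.         300.34043351 198.00132437]
 [  0.           0.           1.        ]]
```

```bash

python3 -m creep '[{"linear":[0.002,0.010,-0.020],"angular":[0,0,-1.3],"hand":1},{"linear":[0,0,-0.035],"angular":[0,0,0],"hand":1},{"linear":[0,0,-0.030],"angular":[0,0,0],"hand":1},{"linear":[0,0,-0.013],"angular":[0,0,0],"hand":1},{"linear":[0,0,0],"angular":[0,0,0],"hand":1}]' 
python3 -m creep '[{"linear":[0,0,0],"angular":[0,0,0],"hand":1},{"linear":[0,0,0],"angular":[0,0,0],"hand":1},{"linear":[0,0,0],"angular":[0,0,0],"hand":1}]' 
python3 - <<'E'
from h import *
st();p=cams.camera_params('wrist');im=cams.capture('wrist');np.savez('w5',**p)
s=cams.capture('side')
a=cv2.resize(im[40:340,200:440],None,fx=2,fy=2,interpolation=cv2.INTER_CUBIC)
x,y=proj(cams.camera_params('side'),(461,27,45)).astype(int);print(x,y)
b=cv2.resize(s[y-50:y+50,x-26:x+26],None,fx=6,fy=6,interpolation=cv2.INTER_CUBIC)
cv2.imwrite('pics/w5.png',np.hstack([a,b])[:,:,::-1]);cv2.imwrite('pics/w5raw.png',im[:,:,::-1])
for n,z in(('skirt top far',17),('bot',0)):print(n,proj(p,(461,44.5,46+z)))
E
```

```text
t: 4.72
tcp_pos: [459.5, 30.7, 47.8]
eef_rot: [-0.001, 0.749, 0.663, -0.002]
contact_force: [-0.5, 0.1, 0.2]
opening: 34.4
t: 4.97
tcp_pos: [461.9, 31.4, 51.5]
eef_rot: [0.001, 0.749, 0.663, 0.001]
contact_force: [0.0, 0.3, 0.6]
opening: 34.1
t 4.97 tcp [461.9  31.4  51.5] z [ 0.002  0.    -1.   ] y [ 0.993 -0.121  0.002] yaw_y -6.9 F [0.  0.3 0.6] M [-0.03 -0.04 -0.01] op 34.1 q7 -0.75
301 208
skirt top far [309.85143258 244.08021336]
bot [310.27676191 229.79805709]
```

View pics/w5.png

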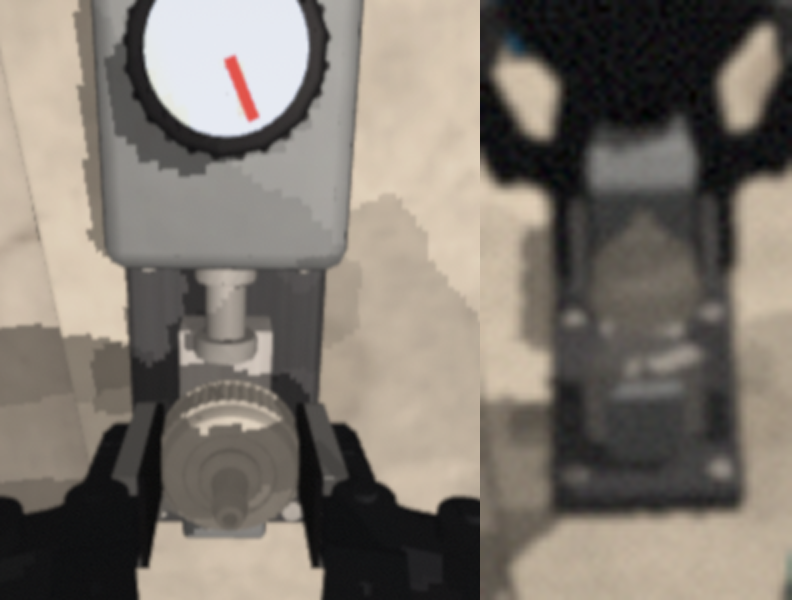

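```bash
python3 - <<'E'
from h import *
p=dict(np.load('w5.npz'))
print('tip',back(p,(315,299),46+34),'skirt rim',back(p,(315,242),46.5+17),back(p,(315,231),47))
for u in(257,372):print('housing front',back(p,(u,172),62))
print('knob', back(p,(313.3,60),94),'rest',[back(p,(u,210),26).round(1) for u in (290,335.5)],'jaw tip',back(p,(313.5,221),40))
E
```

```text
tip [461.14972083  25.75080942  80.        ] skirt rim [463.6200862   45.53153995  63.5       ] [463.47389576  43.93670001  47.        ]
housing front [441.91461184  82.30536869  62.        ]
housing front [493.13037812  75.99560047  62.        ]
knob [472.24026491 120.9566515   94.        ] rest [array([449.3,  50. ,  26. ]), array([476.1,  46.7,  26. ])] jaw tip [463.02475095  46.90475201  40.        ]
```

```bash

python3 -m creep '[{"linear":[-0.0008,0,-0.008],"angular":[0,0,0],"hand":1},{"linear":[0,0,-0.006],"angular":[0,0,0],"hand":1},{"linear":[0,0,-0.002],"angular":[0,0,0],"hand":1},{"linear":[0,0,0],"angular":[0,0,0],"hand":1},{"linear":[0,0,0],"angular":[0,0,0],"hand":1}]' 
python3 -m creep '[{"linear":[0,0,-0.001],"angular":[0,0,0],"hand":1},{"linear":[0,0,-0.001],"angular":[0,0,0],"hand":1},{"linear":[0,0,0],"angular":[0,0,0],"hand":1},{"linear":[0,0,0],"angular":[0,0,0],"hand":1}]'
python3 -c "
from h import *;st()"
```

```text
t: 5.48
tcp_pos: [460.1, 31.8, 34.0]
eef_rot: [-0.0, 0.748, 0.663, -0.0]
contact_force: [-0.6, 0.4, 0.2]
opening: 34.2
t: 5.82
tcp_pos: [460.4, 31.7, 32.3]
eef_rot: [0.0, 0.748, 0.663, 0.0]
contact_force: [0.5, 0.0, -0.4]
opening: 34.1
t 5.82 tcp [460.4  31.7  32.3] z [ 0. -0. -1.] y [ 0.993 -0.12   0.   ] yaw_y -6.9 F [ 0.5  0.  -0.4] M [ 0.04  0.03 -0.05] op 34.1 q7 -0.78
```

Cap bottom is ~3 mm above the rest, well below the anvil and jaw tops, with no contact force, so it is in the gap. Lower gently.

```bash

for i in 1; do python3 -m creep '[{"linear":[0,0,-0.001],"angular":[0,0,0],"hand":1},{"linear":[0,0,-0.0005],"angular":[0,0,0],"hand":1},{"linear":[0,0,0],"angular":[0,0,0],"hand":1},{"linear":[0,0,0],"angular":[0,0,0],"hand":1}]'; done
python3 -m creep '[{"linear":[0,0,-0.0005],"angular":[0,0,0],"hand":1},{"linear":[0,0,0],"angular":[0,0,0],"hand":1},{"linear":[0,0,0],"angular":[0,0,0],"hand":1}]'
python3 -m creep '[{"linear":[0,0,-0.0005],"angular":[0,0,0],"hand":1},{"linear":[0,0,0],"angular":[0,0,0],"hand":1},{"linear":[0,0,0],"angular":[0,0,0],"hand":1}]'
```

```text
t: 6.15
tcp_pos: [460.3, 31.8, 30.8]
eef_rot: [-0.0, 0.748, 0.663, -0.0]
contact_force: [0.6, 0.6, 0.5]
opening: 33.9
t: 6.4
tcp_pos: [460.3, 31.7, 30.3]
eef_rot: [-0.0, 0.748, 0.663, -0.0]
contact_force: [-0.2, 0.6, -0.3]
opening: 34.6
t: 6.65
tcp_pos: [460.3, 31.7, 29.8]
eef_rot: [-0.0, 0.748, 0.663, -0.0]
contact_force: [-0.0, 0.5, -0.5]
opening: 34.3
```

```bash

python3 -m creep '[{"linear":[0,0,-0.0005],"angular":[0,0,0],"hand":1},{"linear":[0,0,0],"angular":[0,0,0],"hand":1},{"linear":[0,0,0],"angular":[0,0,0],"hand":1}]'
python3 -m creep '[{"linear":[0,0,-0.0005],"angular":[0,0,0],"hand":1},{"linear":[0,0,0],"angular":[0,0,0],"hand":1},{"linear":[0,0,0],"angular":[0,0,0],"hand":1}]'
```

```text
t: 6.9
tcp_pos: [460.4, 31.7, 29.6]
eef_rot: [0.0, 0.748, 0.663, 0.0]
contact_force: [-2.8, 0.5, 10.3]
opening: 34.2
t: 7.15
tcp_pos: [460.4, 31.8, 29.5]
eef_rot: [0.0, 0.748, 0.663, 0.0]
contact_force: [-5.7, -0.2, 23.8]
opening: 33.8
```

```bash

python3 -m creep '[{"linear":[0,0,0.0008],"angular":[0,0,0],"hand":1},{"linear":[0,0,0],"angular":[0,0,0],"hand":1},{"linear":[0,0,0],"angular":[0,0,0],"hand":0.55},{"linear":[0,0,0],"angular":[0,0,0],"hand":0.5},{"linear":[0,0,0],"angular":[0,0,0],"hand":0.4}]'
python3 -m creep '[{"linear":[0,0,0],"angular":[0,0,0],"hand":0.3},{"linear":[0,0,0],"angular":[0,0,0],"hand":0.3},{"linear":[0,0,0],"angular":[0,0,0],"hand":0.3}]'
python3 -m creep '[{"linear":[0,0,0.010],"angular":[0,0,0],"hand":0.3},{"linear":[0,0,0.025],"angular":[0,0,0],"hand":0.3},{"linear":[0,0,0.035],"angular":[0,0,0],"hand":0.3},{"linear":[0,0,0.030],"angular":[0,0,0],"hand":0.3},{"linear":[0,0,0],"angular":[0,0,0],"hand":0.3}]'
python3 -m creep '[{"linear":[0,0,0],"angular":[0,0,0],"hand":0.3},{"linear":[0,0,0],"angular":[0,0,0],"hand":0.3}]'
python3 - <<'E'
from h import *
st();p=cams.camera_params('wrist');im=cams.capture('wrist');np.savez('w6',**p)
cv2.imwrite('pics/w6.png',cv2.resize(im[20:320,200:440],None,fx=2,fy=2,interpolation=cv2.INTER_CUBIC)[:,:,::-1])
E
```

```text
t: 7.57
tcp_pos: [460.3, 31.7, 29.5]
eef_rot: [-0.0, 0.748, 0.663, -0.0]
contact_force: [0.6, 0.1, -0.0]
opening: 51.1
t: 7.82
tcp_pos: [460.3, 31.7, 29.6]
eef_rot: [-0.0, 0.748, 0.663, -0.0]
contact_force: [-0.3, -0.1, 0.2]
opening: 59.5
t: 8.23
tcp_pos: [462.4, 32.1, 134.8]
eef_rot: [0.002, 0.748, 0.663, 0.003]
contact_force: [2.0, 0.1, -0.2]
opening: 59.9
t: 8.4
tcp_pos: [460.2, 31.5, 129.9]
eef_rot: [0.0, 0.748, 0.663, 0.0]
contact_force: [-0.3, -0.7, -0.5]
opening: 59.7
t 8.4 tcp [460.2  31.5 129.9] z [ 0. -0. -1.] y [ 0.993 -0.12   0.   ] yaw_y -6.9 F [-0.3 -0.7 -0.5] M [ 0.02 -0.   -0.04] op 59.7 q7 -0.64
```

View pics/w6.png

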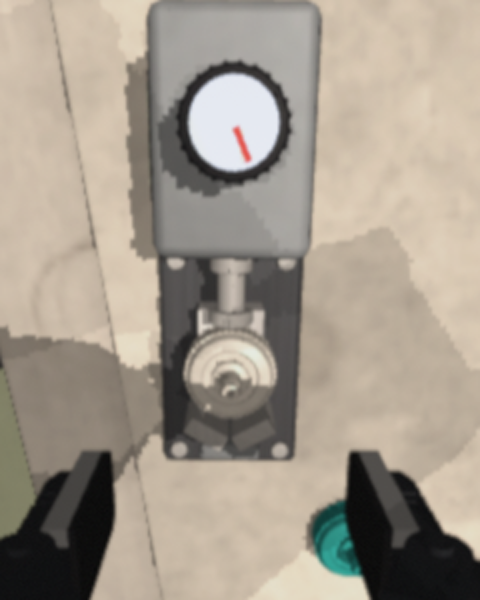

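Cap stands upright on the rest, (230,370) in the crop, between the V and the jaw and clear of both. Knob face centre is at crop (235,121), i.e. raw (317.5,80.5).

```bash
python3 - <<'E'
from h import *
p=dict(np.load('w6.npz'));s=manip.read_state();print(back(p,(317.3,80.3),94),s['joint_pos'].round(2))
E
python3 -m creep '[{"linear":[0.002,0.018,0],"angular":[0,0,7.1],"hand":0.3},{"linear":[0.002,0.018,0],"angular":[0,0,7.1],"hand":0.3},{"linear":[0.002,0.018,0],"angular":[0,0,7.1],"hand":0.3},{"linear":[0.002,0.018,0],"angular":[0,0,7.1],"hand":0.3},{"linear":[0.002,0.018,0],"angular":[0,0,7.1],"hand":0.3}]' 40
python3 -c "
from h import *;print(st()['joint_pos'].round(2))"
```

```text
[472.39990862 120.14114179  94.        ] [ 0.18  0.46 -0.48  2.09  0.33  0.67 -0.64]
t: 8.87
tcp_pos: [469.7, 122.6, 128.7]
eef_rot: [-0.001, 0.508, 0.862, -0.001]
contact_force: [1.5, -0.3, -0.1]
opening: 59.5
t 8.87 tcp [469.7 122.6 128.7] z [-0.002 -0.    -1.   ] y [ 0.875  0.484 -0.002] yaw_y 29.0 F [ 1.5 -0.3 -0.1] M [0.   0.   0.02] op 59.5 q7 -0.31
[ 0.11  0.52 -0.64  2.03  0.46  0.74 -0.31]
```

```bash

for i in 1 2 3; do python3 -m creep '[{"linear":[0,0,0],"angular":[0,0,7.1],"hand":0.3},{"linear":[0,0,0],"angular":[0,0,7.1],"hand":0.3},{"linear":[0,0,0],"angular":[0,0,7.1],"hand":0.3},{"linear":[0,0,0],"angular":[0,0,7.1],"hand":0.3},{"linear":[0,0,0],"angular":[0,0,7.1],"hand":0.3}]' >/dev/null; done
python3 -m creep '[{"linear":[0,0,0],"angular":[0,0,0],"hand":0.3},{"linear":[0,0,0],"angular":[0,0,0],"hand":0.3},{"linear":[0,0,0],"angular":[0,0,0],"hand":0.3}]'
python3 -c "
from h import *;print(st()['joint_pos'].round(2))"
```

```text
t: 10.37
tcp_pos: [470.0, 121.8, 129.1]
eef_rot: [-0.0, -0.382, 0.924, 0.0]
contact_force: [0.5, -0.2, -0.8]
opening: 59.7
t 10.37 tcp [470.  121.8 129.1] z [-0.001  0.    -1.   ] y [-0.705  0.709  0.001] yaw_y 134.9 F [ 0.5 -0.2 -0.8] M [-0.   -0.02  0.03] op 59.7 q7 1.26
[ 0.4   0.68 -1.08  2.01  0.77  0.93  1.26]
```

```bash

python3 -m creep '[{"linear":[0.0023,-0.0013,0],"angular":[0,0,0],"hand":0.3},{"linear":[0,0,-0.020],"angular":[0,0,0],"hand":0.3},{"linear":[0,0,-0.025],"angular":[0,0,0],"hand":0.3},{"linear":[0,0,-0.014],"angular":[0,0,0],"hand":0.3},{"linear":[0,0,0],"angular":[0,0,0],"hand":0.3}]'
python3 -c "
from h import *;st()"
python3 -m creep '[{"linear":[0,0,0],"angular":[0,0,0],"hand":0.55},{"linear":[0,0,0],"angular":[0,0,0],"hand":0.6},{"linear":[0,0,0],"angular":[0,0,0],"hand":1},{"linear":[0,0,0],"angular":[0,0,0],"hand":1},{"linear":[0,0,0],"angular":[0,0,0],"hand":1}]' 40
python3 -c "
from h import *;print(st()['joint_pos'].round(2))"
```

```text
t: 10.78
tcp_pos: [471.6, 120.0, 68.5]
eef_rot: [-0.002, -0.383, 0.924, 0.0]
contact_force: [-0.9, -0.8, -0.5]
opening: 59.9
t 10.78 tcp [471.6 120.   68.5] z [-0.003 -0.001 -1.   ] y [-0.707  0.707  0.001] yaw_y 135.0 F [-0.9 -0.8 -0.5] M [ 0.04  0.04 -0.  ] op 59.9 q7 1.17
t: 11.2
tcp_pos: [473.1, 120.7, 71.6]
eef_rot: [0.001, -0.383, 0.924, -0.0]
contact_force: [-1.7, 0.0, 7.5]
opening: 30.8
t 11.2 tcp [473.1 120.7  71.6] z [ 0.002  0.    -1.   ] y [-0.708  0.706 -0.001] yaw_y 135.1 F [-1.7  0.   7.5] M [ 0.12  0.43 -0.01] op 30.8 q7 1.17
[ 0.34  0.77 -0.99  2.04  0.89  0.84  1.17]
```

```bash

python3 -m creep '[{"linear":[0,0,0],"angular":[0,0,-6],"hand":1},{"linear":[0,0,0],"angular":[0,0,-6],"hand":1},{"linear":[0,0,0],"angular":[0,0,-6],"hand":1},{"linear":[0,0,0],"angular":[0,0,-6],"hand":1},{"linear":[0,0,0],"angular":[0,0,-6],"hand":1}]'>/dev/null; python3 -c "
from h import *;st()"
python3 -m creep '[{"linear":[0,0,0],"angular":[0,0,-6],"hand":1},{"linear":[0,0,0],"angular":[0,0,-6],"hand":1},{"linear":[0,0,0],"angular":[0,0,-6],"hand":1},{"linear":[0,0,0],"angular":[0,0,-6],"hand":1},{"linear":[0,0,0],"angular":[0,0,-6],"hand":1}]'>/dev/null; python3 -c "
from h import *;st()"
python3 -m creep '[{"linear":[0,0,0],"angular":[0,0,-4],"hand":1},{"linear":[0,0,0],"angular":[0,0,-4],"hand":1}]'>/dev/null; python3 -c "
from h import *;st()"
python3 -m creep '[{"linear":[0,0,0],"angular":[0,0,-4],"hand":1},{"linear":[0,0,0],"angular":[0,0,-4],"hand":1}]'>/dev/null; python3 -c "
from h import *;print(st()['joint_pos'].round(2))"
```

```text
t 11.62 tcp [473.5 120.1  71.7] z [ 0.002 -0.001 -1.   ] y [-0.255  0.967 -0.001] yaw_y 104.8 F [ 0.1 -4.1  6.9] M [-0.81 -0.06  0.09] op 30.2 q7 0.71
t 12.03 tcp [473.5 119.4  71.6] z [ 0.002 -0.002 -1.   ] y [ 0.263  0.965 -0.001] yaw_y 74.7 F [ 0.4 -8.3  9.2] M [-1.81 -0.07  0.02] op 30.9 q7 0.27
t 12.2 tcp [473.4 119.2  71.6] z [ 0.002 -0.002 -1.   ] y [ 0.394  0.919 -0.001] yaw_y 66.8 F [ 0.7 -9.3 10.5] M [-1.99  0.02  0.02] op 30.3 q7 0.15
t 12.37 tcp [473.3 119.   71.6] z [ 0.001 -0.002 -1.   ] y [ 0.518  0.856 -0.001] yaw_y 58.8 F [-0.5 -9.6 11.5] M [-2.18  0.19  0.08] op 30.9 q7 0.03
[ 0.15  0.65 -0.7   2.05  0.67  0.68  0.03]
```

```bash
L(){ python3 -c "
from h import *
s=manip.read_state();R=Ro.from_quat(np.roll(s['eef_rot'],-1)).as_matrix();print(round(s['t'],2),round(np.degrees(np.arctan2(R[1,1],R[0,1])),1),s['tcp_pos'].round(1),np.round(s['contact_force'],1),np.round(s['moment'],2))"; }
python3 -m creep '[{"linear":[0,-0.0015,0.0005],"angular":[0,0,0],"hand":1},{"linear":[0,0,0],"angular":[0,0,0],"hand":1}]'>/dev/null; L
for i in 1 2 3 4 5; do python3 -m creep '[{"linear":[0,0,0],"angular":[0,0,-3],"hand":1}]'>/dev/null; L; done
```

```text
12.53 59.1 [473.3 118.9  71.8] [ 2.7 -1.9  2.1] [-0.41 -0.6  -0.09]
12.62 56.2 [473.3 118.8  71.7] [ 2.1 -3.1  6.4] [-0.71 -0.29  0.05]
12.7 53.0 [473.2 118.8  71.7] [ 1.2 -3.8  5.4] [-0.75 -0.16  0.05]
12.78 50.0 [473.2 118.7  71.7] [ 1.4 -3.5  6.5] [-0.79 -0.13  0.05]
12.87 47.0 [473.1 118.6  71.7] [-0.2 -4.2  7. ] [-0.88 -0.08  0.04]
12.95 44.0 [473.1 118.6  71.7] [ 0.2 -4.6  7. ] [-0.91  0.03  0.07]
```

```bash
cat > L.py <<'E'
from h import *
s=manip.read_state();R=Ro.from_quat(np.roll(s['eef_rot'],-1)).as_matrix();print(round(s['t'],2),round(np.degrees(np.arctan2(R[1,1],R[0,1])),1),s['tcp_pos'].round(1),np.round(s['contact_force'],1),np.round(s['moment'],2),round(s['joint_pos'][6],2))
E
for i in 1 2 3 4 5 6 7 8; do python3 -m creep '[{"linear":[0,0,0],"angular":[0,0,-3],"hand":1}]'>/dev/null; python3 L.py; done
```

```text
13.03 41.0 [473.  118.5  71.7] [-0.5 -3.6  6.7] [-0.95  0.06  0.05] -0.22
13.12 38.0 [472.9 118.5  71.7] [-0.6 -4.9  7.6] [-1.07  0.15  0.1 ] -0.26
13.2 35.0 [472.9 118.4  71.7] [-0.6 -5.   9.2] [-1.05  0.23 -0.01] -0.3
13.28 32.0 [472.9 118.4  71.7] [-1.2 -5.2  8. ] [-1.2   0.27  0.06] -0.35
13.37 29.0 [472.8 118.4  71.7] [-2.3 -5.3  9.1] [-1.2   0.4   0.18] -0.39
13.45 26.0 [472.7 118.3  71.7] [-2.3 -6.2  9.2] [-1.26  0.49  0.16] -0.43
13.53 23.0 [472.6 118.3  71.6] [-3.  -6.2  9.7] [-1.27  0.57  0.19] -0.47
13.62 20.0 [472.6 118.2  71.6] [-3.1 -6.3 10.9] [-1.33  0.67  0.22] -0.51
```

```bash

python3 -m creep '[{"linear":[-0.0005,-0.001,0.0008],"angular":[0,0,0],"hand":1}]'>/dev/null; python3 L.py
for i in 1 2 3 4 5 6; do python3 -m creep '[{"linear":[0,0,0],"angular":[0,0,-3],"hand":1}]'>/dev/null; python3 L.py; done
```

```text
13.7 20.0 [472.4 118.   72.2] [  7.4   4.8 -24.5] [ 0.95 -1.8   0.12] -0.51
13.78 17.3 [472.4 118.1  72. ] [ 3.6  0.7 -8.6] [ 0.05 -0.83  0.12] -0.55
13.87 14.1 [472.3 118.1  71.9] [ 2.7  0.3 -7.3] [ 0.01 -0.58  0.17] -0.59
13.95 11.1 [472.3 118.1  71.9] [ 2.4  0.2 -7.2] [-0.03 -0.53  0.16] -0.63
14.03 8.1 [472.2 118.1  71.9] [ 1.8 -0.2 -5.8] [-0.05 -0.4   0.11] -0.68
14.12 5.1 [472.1 118.1  71.9] [ 1.5 -0.5 -6.4] [-0.14 -0.3   0.07] -0.72
14.2 2.1 [472.  118.1  71.9] [ 0.9 -0.3 -5.4] [-0.07 -0.18  0.1 ] -0.76
```

```bash

for i in 1 2 3 4 5 6 7 8 9 10 11 12 13; do python3 -m creep '[{"linear":[0,0,0],"angular":[0,0,-3],"hand":1}]'>/dev/null; python3 L.py; done
```

```text
14.28 -0.9 [472.  118.1  71.9] [ 0.8 -0.1 -6. ] [-0.07 -0.09  0.13] -0.8
14.37 -3.9 [471.9 118.1  71.9] [-0.1 -0.2 -5.8] [-0.07 -0.01  0.12] -0.84
14.45 -6.9 [471.9 118.   71.9] [-1.1 -0.8 -4.1] [-0.15  0.07  0.17] -0.88
14.53 -9.9 [471.8 118.   71.9] [-0.8 -0.4 -3.4] [-0.05  0.23  0.27] -0.92
14.62 -12.9 [471.7 118.1  71.9] [-1.6  0.4 -3.1] [-0.03  0.35  0.23] -0.96
14.7 -15.9 [471.6 118.1  71.9] [-1.6  0.2 -2.7] [0.02 0.44 0.16] -1.0
14.78 -18.9 [471.6 118.1  71.9] [-2.5 -0.8 -2.6] [0.06 0.5  0.09] -1.04
14.87 -21.9 [471.5 118.1  71.9] [-2.8  0.5 -2.5] [0.15 0.62 0.14] -1.08
14.95 -24.9 [471.4 118.2  71.8] [-2.6  1.  -1.2] [0.12 0.74 0.13] -1.12
15.03 -27.9 [471.4 118.2  71.9] [-2.9  1.2 -2.5] [0.24 0.83 0.08] -1.16
15.12 -30.9 [471.3 118.3  71.8] [-4.3  0.5 -1.5] [0.32 0.94 0.15] -1.2
15.2 -33.9 [471.2 118.3  71.8] [-4.6  1.  -0.8] [0.28 0.97 0.13] -1.24
15.28 -36.9 [471.2 118.3  71.8] [-4.3  1.6 -0.9] [0.33 1.13 0.19] -1.28
```

```bash

for i in 1 2 3 4; do python3 -m creep '[{"linear":[0,0,0],"angular":[0,0,-3],"hand":1}]'>/dev/null; python3 L.py; done
python3 -m creep '[{"linear":[0,0,0],"angular":[0,0,0],"hand":1},{"linear":[0,0,0],"angular":[0,0,0],"hand":0.55},{"linear":[0,0,0],"angular":[0,0,0],"hand":0.5},{"linear":[0,0,0],"angular":[0,0,0],"hand":0.4},{"linear":[0,0,0],"angular":[0,0,0],"hand":0.3}]'
python3 -m creep '[{"linear":[0,0,0],"angular":[0,0,0],"hand":0.3},{"linear":[0,0,0],"angular":[0,0,0],"hand":0.3}]'; python3 L.py
```

```text
15.37 -39.9 [471.1 118.3  71.8] [-5.7  0.9 -0.7] [0.39 1.11 0.24] -1.32
15.45 -42.9 [471.1 118.4  71.8] [-7.1  2.1  0.3] [0.55 1.27 0.22] -1.36
15.53 -45.9 [471.1 118.4  71.8] [-5.1  2.2  0.3] [0.51 1.32 0.14] -1.4
15.62 -48.9 [471.  118.5  71.8] [-5.7  2.9 -0.2] [0.68 1.41 0.15] -1.44
t: 16.03
tcp_pos: [472.3, 117.9, 72.0]
eef_rot: [-0.0, 0.936, 0.351, 0.0]
contact_force: [0.5, 0.2, -0.5]
opening: 59.3
t: 16.2
tcp_pos: [472.2, 117.9, 71.9]
eef_rot: [-0.0, 0.936, 0.351, 0.0]
contact_force: [0.5, -0.0, -1.2]
opening: 60.1
16.2 -48.9 [472.2 117.9  71.9] [ 0.5 -0.  -1.2] [-0.04  0.02  0.05] -1.44
```

```bash

python3 -m creep '[{"linear":[0,0,0.015],"angular":[0,0,0],"hand":0.3},{"linear":[0,0,0.03],"angular":[0,0,0],"hand":0.3},{"linear":[0,0,0.03],"angular":[0,0,0],"hand":0.3},{"linear":[-0.002,-0.02,0.01],"angular":[0,0,7],"hand":0.3},{"linear":[-0.002,-0.02,0],"angular":[0,0,7],"hand":0.3}]'>/dev/null
python3 -m creep '[{"linear":[-0.002,-0.02,0],"angular":[0,0,7],"hand":0.3},{"linear":[-0.002,-0.02,0],"angular":[0,0,7],"hand":0.3},{"linear":[-0.002,-0.02,0],"angular":[0,0,7],"hand":0.3},{"linear":[-0.002,-0.01,0],"angular":[0,0,7],"hand":0.3},{"linear":[0,0,0],"angular":[0,0,0],"hand":0.3}]'>/dev/null
python3 -m creep '[{"linear":[0,0,0],"angular":[0,0,0],"hand":0.3},{"linear":[0,0,0],"angular":[0,0,0],"hand":0.3}]'
python3 - <<'E'
from h import *
im=cams.capture('wrist');p=cams.camera_params('wrist');np.savez('w7',**p)
s=cams.capture('side')
a=cv2.resize(im[20:320,200:440],None,fx=2,fy=2,interpolation=cv2.INTER_CUBIC)
x,y=proj(cams.camera_params('side'),(461,27,45)).astype(int)
b=cv2.resize(s[y-50:y+50,x-26:x+26],None,fx=6,fy=6,interpolation=cv2.INTER_CUBIC)
cv2.imwrite('pics/w7.png',np.hstack([a,b])[:,:,::-1])
E
```

```text
t: 17.2
tcp_pos: [460.3, 8.6, 156.9]
eef_rot: [-0.0, 0.749, 0.662, 0.0]
contact_force: [0.1, 0.4, -0.1]
opening: 59.9
```

View pics/w7.png

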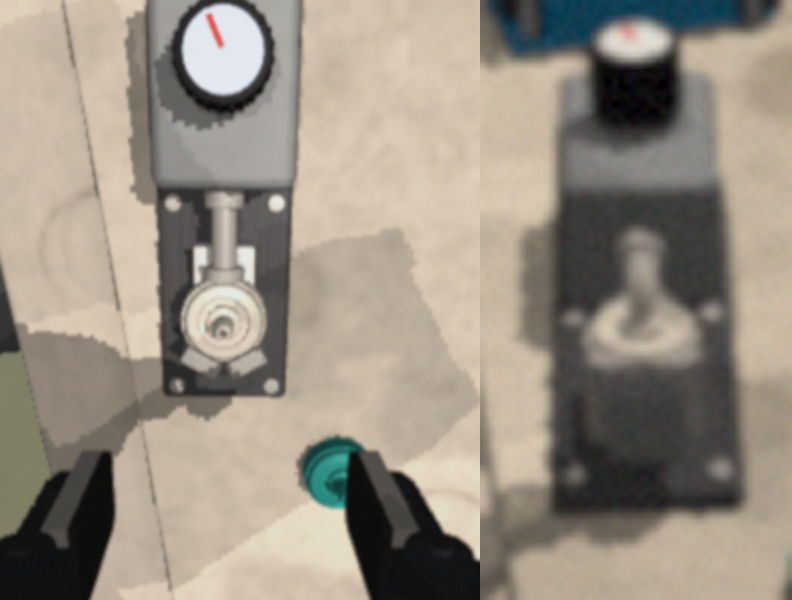

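The cap is upright and seated in the V, with the jaw shaft extended against it. The knob's red mark has turned about 184°, the same as the hand, so the fingers did not slip. Three torque peaks 30° apart imply 2 to 3 clicks.

```bash
python3 -c "
from h import *
st();print(manip.close_job())"
```

```text
t 17.3 tcp [460.3   8.8 156.9] z [ 0.  0. -1.] y [ 0.993 -0.121  0.   ] yaw_y -7.0 F [ 0.8  0.6 -0.1] M [-0.02  0.   -0.  ] op 59.7 q7 -0.52
the job is handed in; nothing more can be done
None
```

The white cap is clamped in the bench gauge, barb up and pressed into the V. I handed the job in at 17.3 s with the gripper open and clear of everything.

- **Placing:** I set the cap down between the V and the jaw, with about 10 to 24 N on the rest, then eased off and let go. A picture showed it upright and clear of both.
- **Turning:** I turned the knob clockwise about 184° in one grasp, with no regrasp. Torque ran free at about 0.05 N m, rose after about 106°, then peaked three times about 30° apart. Counting from that rise, the ratchet slipped about 70 to 78°, or 2.3 to 2.6 clicks. This is inferred from torque and angle; I had no direct click reading.
- **Last picture:** The cap sits upright in the V with the jaw against it. The knob mark turned about 184°, the same as the hand, so the fingers did not slip.
- **Disagreements:**
  - The wrist camera was up to 5 px off when I fitted the gauge outline, so I relied on several landmarks and the contact force when placing.
  - Single torque readings reached about 0.27 N m, above the stated 0.16, which I put down to noise and side load from the fingers.
- **Other items:** I did not touch the red cap, the loupe or the turquoise cap, but I did not check the red cap and loupe again at the end.

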